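# Take the finished slide cassette out of the staining dock

### The arm

A 6-joint arm with a two-finger parallel gripper is mounted at the origin on a cart in front of the work surface, level with it; the furniture and walls round the work are solid. World frame = base frame: x ahead of the robot, y to its left, z up, the work surface at z = 0. Lengths are in m, angles in rad, forces in N, time in s.
With the tool pointing down it reaches from about 0.275 to 0.875 m from the base axis. Payload 12.5 kg.
Tool frame: the origin (TCP) lies on the centre line of the jaws, within the pads' length; the fingertips stand 8 mm ahead of it and the grasp point (between the pads) lies 11 mm behind it (tip_reach is the z of the fingertips in the tool frame, in m); z points along the fingers, y is the direction in which the jaws open and shut (so a half turn about z gives the same grasp; the last joint's range is limited). The gripper opens to 85 mm and grips with 20 to 120 N. Pads are 22 mm wide; open, the fingers measure 114 mm over their backs; the gripper's body (76 mm by 85 mm) begins 54 mm behind the grasp point. The pads swing forward as they close: fully open they stand 13 mm farther back than shut.
Start: joints at [1.059, 0.351, 1.652, -0, 1.139, -0.085], TCP at [0.228, 0.501, 0.239] pointing down, gripper open.
Joint ranges: [-2.75, 2.75], [-0.79, 2.1], [0.01, 2.65], [-1.57, 4.71], [0.07, 3.14], [-2.87, 2.87]. Speed limits (rad/s): [2.22, 2.22, 2.79, 3.14, 3.14, 3.14].

### API

Orientations are given as a unit quaternion [x, y, z, w].
In Python, from rig import * gives the robot as it stands.
- The arm moves only by the shell command python3 -m creep 'ROWS'. ROWS is JSON, a list that holds one entry, the list of rows, each a list of 7 numbers: the shift along the tool's x, y, z in m, then the turn, a rotation vector about the tool's x, y, z in degrees, then the closure, from 0 (fully open) to 1 (shut). In form: [[[dx, dy, dz, ax, ay, az, jaw], ...]]. A call has 1 to 12 rows; each row is the pose to reach, as a shift and turn from the pose commanded when the call began, along the tool's axes at that moment; what a row does not reach only later rows make up. A row lasts 1/8 s, in which the tool goes at most 62.5 mm and 10.7 degrees, less where a joint would pass 70% of its speed; a pose out of reach is approached as far as the arm can. A call with a gripper value outside its range is refused whole. The fingers move at their own pace and stop on an object; the grip force is fixed at half the most. Time passes only in rows, so rows that repeat a pose let the fingers close. It gives the time, the measured TCP pose, the force and the opening at its end, in the units of the state.
- get_state(): the state, without advancing time (a new reading comes with each control period).
- capture(name): name is "scene" or "top" or "wrist"; returns (picture, depth): 480x640x3 uint8, blue, green, red; 480x640 float32, m along the optical axis (not along the pixel's ray), 0 where there is no reading.
- camera_model(name): a dict with "camera_matrix" (3x3 intrinsics, pixels), "origin" and "rotation" of the camera in the world. Camera axes: x right, y down, z forward; pixel columns grow to the right and rows downward; lengths in m; the calibration is good to about 2 mm. A picture is of the moment at which its call begins: read the wrist's pose just before it. camera_model takes no time and is no camera call; for the wrist camera it gives the pose at the moment of the call.
- finish_job(): hands the job in, once; it reports no verdict.
Trained networks look in the newest picture that a camera, given by its name, has taken for a name from the list of things; names that differ only in an ending like _2 or _b are one class to them, and where a whole thing is asked for, a point or a joint stands for the part that bears it (a point fixed in the world has none). Each returns a list of dicts, best first, with "score" (0 to 1); they miss things now and then, are a little off and sometimes report something else, mostly with a low value. They report only what shows in the picture. A call takes as long as a camera call.
- find_in(camera, target): "box" ([left, top, right, bottom] in pixels, round what is visible of it).
- regions_of(camera, target): "mask" (480x640 bool, what is visible of it) and "box" ([left, top, right, bottom] in pixels, round what is visible of it).
- pinpoint(camera, target): "at" ([column, row] in pixels: a listed point, or the origin of a listed thing).
The state is a dict: "time_s": time; "q": joint angles; "dq": joint speeds; "tau": joint torques, N m; "tcp_pos": TCP position; "orientation": TCP orientation; "force": force on the tool from outside, world axes, zero at the start; "ft_torque": the same for the moment, N m; "finger_gap": finger opening in m.
Only numpy, scipy, OpenCV 4.12 (cv2) and the standard library are available. Lean on these libraries where they do the work, as an engineer would, in place of code of your own. Each camera call takes 0.05 s, during which the arm holds its last target. There are 200 camera calls.

### The job

One bay of the staining dock has finished: the small steel pin in front of it stands up, the other bay's pin is down. Squeeze the two side catches of the finished bay's slide cassette together, lift it level about 12 cm straight up out of the dock, and finish there, still holding it by the squeezed catches. Leave the other cassette locked in its bay and do not disturb the things standing around.

Things in the scene. Friction and masses are not known exactly. Their poses are not given: they have to be found in the camera images.
- dock: Fixed grey two-bay dock on the bench, 130 x 250 mm, 33.5 mm high over its side lips; origin on the bench under the middle between the bays, x towards its back, y along the row of bays, z up. In each bay an aluminium lip runs along both long sides of the seated cassette (60 mm between the lips, tops 33.5 mm above the bench) and keeps the lugs of the cassette's catches down.
- bay_a (a point): Seat centre of bay a, at dock (0, +65, 8) mm; axes as the dock. Cassette a starts locked here with its origin on this point.
- bay_b (a point): Seat centre of bay b, at dock (0, -65, 8) mm; axes as the dock. Cassette b starts locked here with its origin on this point.
- raised_pin: The run-finished pin that has come up: steel pin with a 14 mm head standing 48 mm above the bench, fixed, 60 mm in front of (dock -x from) the centre of one of the bays; it can be at either bay. Origin on the pin's axis, 14 mm above the bench.
- sunk_pin: The same pin of the other bay, still down: its head is only 4 mm above its collar (18 mm above the bench). Fixed. Origin on its axis, 14 mm above the bench.
- cassette_a: Slide cassette in bay a: loose white carrier 86 mm (x) x 32 mm (y) x 63 mm high with upright glass slides, about 0.2 kg, up to 1.5 mm of play in the bay; origin at the centre of its underside, z up. A grey ribbed catch plate (30 mm wide in x, 4 mm thick, 10 to 60 mm above the origin) stands on each long side (+y and -y). The other, identical cassette is 130 mm away along dock y.
- cassette_a_grip (a point): Middle between the two catch plates of cassette a, 46 mm above its origin; axes as the cassette (squeeze along y). The plates can be gripped from 20 mm below to 14 mm above this point (the lips begin 20.5 mm below). Their outer faces are 56 mm apart untouched, 42 mm fully squeezed; both must be in by about 4 mm before the lugs clear the lips.
- cassette_a_left (a joint): Spring catch on the +y side of cassette a: 0 = out (locked), 0.007 m = fully squeezed in; springs back out when let go; about 2 N to start it moving and 5.5 N to hold it fully in.
- cassette_a_right (a joint): Spring catch on the -y side of cassette a: 0 = out (locked), 0.007 m = fully squeezed in; springs back out when let go; about 2 N to start it moving and 5.5 N to hold it fully in.
- cassette_b: Slide cassette in bay b: loose white carrier 86 mm (x) x 32 mm (y) x 63 mm high with upright glass slides, about 0.2 kg, up to 1.5 mm of play in the bay; origin at the centre of its underside, z up. A grey ribbed catch plate (30 mm wide in x, 4 mm thick, 10 to 60 mm above the origin) stands on each long side (+y and -y). The other, identical cassette is 130 mm away along dock y.
- cassette_b_grip (a point): Middle between the two catch plates of cassette b, 46 mm above its origin; axes as the cassette (squeeze along y). The plates can be gripped from 20 mm below to 14 mm above this point (the lips begin 20.5 mm below). Their outer faces are 56 mm apart untouched, 42 mm fully squeezed; both must be in by about 4 mm before the lugs clear the lips.
- cassette_b_left (a joint): Spring catch on the +y side of cassette b: 0 = out (locked), 0.007 m = fully squeezed in; springs back out when let go; about 2 N to start it moving and 5.5 N to hold it fully in.
- cassette_b_right (a joint): Spring catch on the -y side of cassette b: 0 = out (locked), 0.007 m = fully squeezed in; springs back out when let go; about 2 N to start it moving and 5.5 N to hold it fully in.
- beaker: Bystander: glass beaker, 57 mm across, 68 mm high, right of the dock; origin at the centre of its underside.
- brown_bottle: Bystander: brown bottle with a black cap, 54 mm across, 129 mm high, behind the dock; origin at the centre of its underside.
- kitchen_timer: Bystander: flat white bench timer, 60 x 70 x 22 mm, behind the dock; origin at the centre of its underside.
- marker: Bystander: marker pen lying on the bench, 133 mm long, 12 mm thick, left of the dock; origin at its middle, on the underside.

How it is judged:
On the way:
1. both catches of the finished cassette are squeezed in while it still sits in its bay (((horizontal distance between raised_pin and bay_a below 0.08 m and value of joint each of cassette_a_left, cassette_a_right above 0.0042 m and z of cassette_a in the frame of bay_a below 0.008 m) or (horizontal distance between raised_pin and bay_b below 0.08 m and value of joint each of cassette_b_left, cassette_b_right above 0.0042 m and z of cassette_b in the frame of bay_b below 0.008 m))), for 0.1 s.
At the end, for the whole second after the job is handed in: Finished bay's cassette held in the fingers over 80 mm above its seat, within 0.35 rad of level, under 30 mm/s, both catches in over 4.2 mm, touching no dock, cassette or bystander; the other cassette in its bay (6 mm up, 8 mm sideways), catches out (under 2 mm) (((horizontal distance between raised_pin and bay_a below 0.08 m and value of joint each of cassette_a_left, cassette_a_right above 0.0042 m and z of cassette_a in the frame of bay_a above 0.08 m and angle between cassette_a's own z axis and vertical below 0.35 rad and linear speed of cassette_a below 0.03 m/s and contact force between the fingers and cassette_a above 2 N and contact force between cassette_a and dock below 0.1 N and contact force between cassette_a and cassette_b below 0.1 N and contact force between cassette_a and beaker below 0.1 N and contact force between cassette_a and brown_bottle below 0.1 N and contact force between cassette_a and kitchen_timer below 0.1 N and contact force between cassette_a and marker below 0.1 N and z of cassette_b in the frame of bay_b below 0.006 m and horizontal distance between cassette_b and bay_b below 0.008 m and value of joint each of cassette_b_left, cassette_b_right below 0.002 m) or (horizontal distance between raised_pin and bay_b below 0.08 m and value of joint each of cassette_b_left, cassette_b_right above 0.0042 m and z of cassette_b in the frame of bay_b above 0.08 m and angle between cassette_b's own z axis and vertical below 0.35 rad and linear speed of cassette_b below 0.03 m/s and contact force between the fingers and cassette_b above 2 N and contact force between cassette_b and dock below 0.1 N and contact force between cassette_b and cassette_a below 0.1 N and contact force between cassette_b and beaker below 0.1 N and contact force between cassette_b and brown_bottle below 0.1 N and contact force between cassette_b and kitchen_timer below 0.1 N and contact force between cassette_b and marker below 0.1 N and z of cassette_a in the frame of bay_a below 0.006 m and horizontal distance between cassette_a and bay_a below 0.008 m and value of joint each of cassette_a_left, cassette_a_right below 0.002 m))); the arm keeps its last pose, push and grip.
It fails at once if the cassette of the unfinished bay is pulled out ((not (horizontal distance between raised_pin and bay_a below 0.08 m) and z of cassette_a in the frame of bay_a above 0.012 m) or (not (horizontal distance between raised_pin and bay_b below 0.08 m) and z of cassette_b in the frame of bay_b above 0.012 m)).
It fails at once if a bystander is moved by more than 30 mm (distance of any of beaker, brown_bottle, kitchen_timer, marker from where it was at the start of the episode above 0.03 m).
It also fails if it takes over 29 s, if anything falls off the work surface, if the arm or the gripper's body presses on something with over 40 N, if the wrist force passes 120 N, or if a joint passes its speed limit or range.

## Working session

There is one attempt and no reset: what is moved stays moved. The work goes in short steps, Python scripts to look and compute and a shell command to move; the robot and the scene stay as the last step left them, time stands still between calls to the robot, and variables do not carry over. Pictures are saved under pics/ and viewed, about 8 in all and at most 12, crops included, and the job is handed in when it is done.

```bash
mkdir -p pics
cat > h.py <<'E'
from rig import *
import numpy as np, cv2
def world(cam,px,depth=None,z=None,m=None):
    m=m or camera_model(cam); K=np.array(m["camera_matrix"]);R=np.array(m["rotation"]);o=np.array(m["origin"])
    r=np.linalg.inv(K)@np.array([px[0],px[1],1.0])
    if z is not None:
        d=R@r; return o+d*(z-o[2])/d[2]
    return o+R@(r*depth)
E
python3 - <<'E'
from h import *
s=get_state();print(s["time_s"],s["tcp_pos"],s["orientation"],s["finger_gap"])
ims=[]
for c in("scene","top"):
    im,d=capture(c); ims.append(im); np.save(f"{c}.npy",d)
    print(c,camera_model(c)["origin"])
    for t in("raised_pin","sunk_pin","cassette_a_grip","cassette_a","bay_a","dock"):
        for r in pinpoint(c,t)[:3]:
            u,v=r["at"]; dd=d[int(v),int(u)]
            print(t,round(r["score"],2),np.round(r["at"],1),np.round(world(c,r["at"],dd),3))
    cv2.imwrite(f"pics/{c}.png",im)
E
```

```text
0.0 [0.22751135 0.50039537 0.23877887] [ 2.11795710e-01  9.77313799e-01 -5.40525399e-04 -1.51611389e-04] 0.08531189705751793
scene [ 0.11336855 -0.8614362   0.85751367]Traceback (most recent call last):
  File "<stdin>", line 10, in <module>
  File "h.py", line 8, in world
    return o+R@(r*depth)
             ~^^~~~~~~~~
ValueError: matmul: Input operand 1 has a mismatch in its core dimension 0, with gufunc signature (n?,k),(k,m?)->(n?,m?) (size 3 is different from 4)
```

```bash
sed -i 's/R=np.array(m\["rotation"\])/R=Rotation.from_quat(m["rotation"]).as_matrix()/; 2a from scipy.spatial.transform import Rotation' h.py
python3 - <<'E'
from h import *
for c in("scene","top"):
    im,d=capture(c); np.save(f"{c}.npy",d)
    print(c,camera_model(c)["origin"],camera_model(c)["rotation"])
    for t in("raised_pin","sunk_pin","cassette_a_grip","cassette_a","bay_a","dock"):
        for r in pinpoint(c,t)[:3]:
            u,v=r["at"]; dd=d[int(v),int(u)]
            print(t,round(r["score"],2),np.round(r["at"],1),np.round(world(c,r["at"],dd),3))
    cv2.imwrite(f"pics/{c}.png",im)
print(get_state()["time_s"])
E
```

```text
scene [ 0.11336855 -0.8614362   0.85751367] [ 0.87638819 -0.28097113  0.11606034 -0.37353576]
raised_pin 0.5 [306.1 318.6] [ 0.437 -0.349  0.022]
raised_pin 0.32 [327.9 309.4] [ 0.484 -0.367  0.039]
sunk_pin 0.5 [281.7 276.7] [ 0.465 -0.2    0.005]
cassette_a_grip 0.55 [303.3 255.9] [ 0.519 -0.219  0.064]
cassette_a_grip 0.15 [329.1 311.5] [ 0.479 -0.379  0.048]
cassette_a 0.97 [305.8 271.6] [ 0.504 -0.25   0.045]
cassette_a 0.93 [328.5 310. ] [ 0.485 -0.367  0.035]
bay_a 0.94 [326.7 307.7] [ 0.481 -0.367  0.047]
bay_a 0.82 [303.4 273.2] [ 0.499 -0.247  0.04 ]
dock 0.84 [319.1 293.6] [ 0.488 -0.327  0.051]
dock 0.67 [305.6 273. ] [ 0.504 -0.25   0.04 ]
top [ 0.30726948 -0.1715103   1.3825097 ] [-0.69897193  0.70868812 -0.06819969  0.06744033]
raised_pin 0.58 [380.4 280.6] [ 0.438 -0.339  0.049]
sunk_pin 0.48 [329.2 279.1] [ 0.447 -0.211  0.011]
cassette_a_grip 0.96 [332.  250.7] [ 0.517 -0.219  0.04 ]
cassette_a_grip 0.23 [364.6 187.8] [ 0.688 -0.31   0.023]
cassette_a 0.95 [381.5 259.4] [ 0.489 -0.341  0.068]
cassette_a 0.57 [332.  256.4] [ 0.498 -0.218  0.068]
bay_a 0.69 [383.8 257.8] [ 0.496 -0.35   0.047]
bay_a 0.63 [332.6 249.5] [ 0.521 -0.221  0.036]
dock 0.69 [358.8 257.9] [ 0.502 -0.29   0.007]
dock 0.5 [192.4 266.6] [0.484 0.143 0.014]
0.8
```

View pics/top.png

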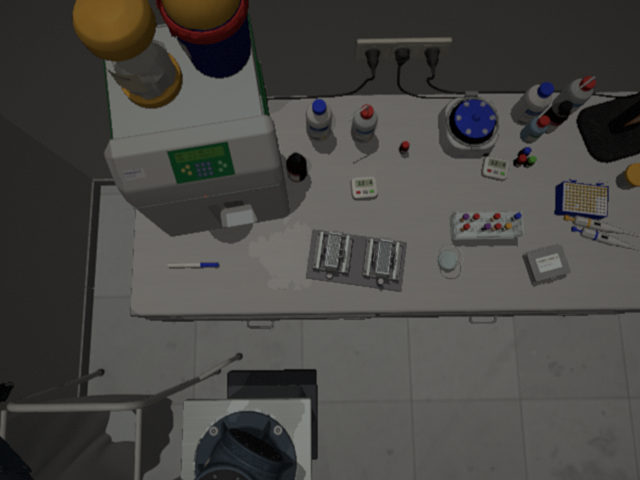

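View pics/scene.png

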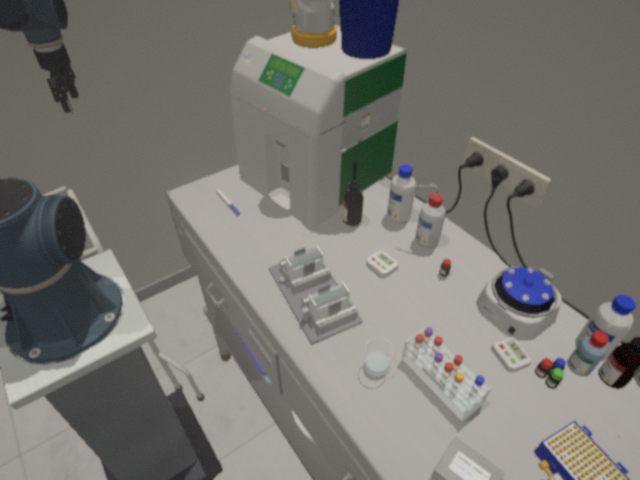

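Run:
```python
from h import *
d=np.load("top.npy"); m=camera_model("top")
K=np.array(m["camera_matrix"]);R=Rotation.from_quat(m["rotation"]).as_matrix();o=np.array(m["origin"])
v,u=np.mgrid[215:300,295:420]; dd=d[215:300,295:420]
P=(np.linalg.inv(K)@np.stack([u.ravel(),v.ravel(),np.ones(u.size)]))*dd.ravel()
P=(R@P).T+o; P=P[dd.ravel()>0]
print(np.round(np.percentile(P[:,2],[2,20,50,80,98]),3))
for lo,hi in((0.008,0.09),(0.05,0.09)):
    Q=P[(P[:,2]>lo)&(P[:,2]<hi)]
    print(lo,len(Q),cv2.minAreaRect(Q[:,:2].astype(np.float32)*1000))
    if lo>.02:
        for S in (Q[Q[:,1]>-.28],Q[Q[:,1]<-.28]): print(len(S),cv2.minAreaRect(S[:,:2].astype(np.float32)*1000),S.mean(0))
im=cv2.imread("pics/top.png")[220:300,295:420]
cv2.imwrite("pics/topc.png",cv2.resize(im,None,fx=6,fy=6,interpolation=cv2.INTER_CUBIC))
```

```text
[-0.005 -0.001  0.003  0.024  0.068]
0.008 3629 ((502.87548828125, -286.43505859375), (318.2854309082031, 223.11097717285156), 87.52521514892578)
0.05 751 ((505.97119140625, -284.3109130859375), (187.22312927246094, 108.04743957519531), 72.34407043457031)
293 ((516.398681640625, -219.9531707763672), (56.743526458740234, 86.4621810913086), 79.80780792236328) [ 0.51637289 -0.22041377  0.06365873]
458 ((485.5168151855469, -346.5998229980469), (57.89329147338867, 108.4724349975586), 79.55131530761719) [ 0.49553095 -0.3478006   0.06177734]
```

View pics/topc.png

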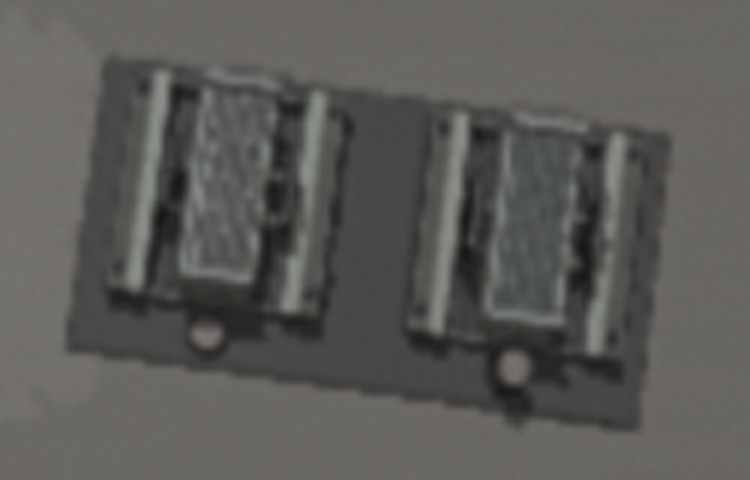

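Bay b's pin (right in the crop, at 515,365) casts a shadow and reads about 49 mm high. Bay a's pin (207,333) reads about 11 mm. So bay b looks finished, and I'll move above it to check with the wrist camera.

```bash
python3 -m creep '[[[-0.05,-0.055,-0.03,0,0,-5,0],[-0.1,-0.11,-0.03,0,0,-10,0],[-0.14,-0.155,-0.03,0,0,-14,0],[-0.18,-0.2,-0.03,0,0,-14,0],[-0.22,-0.244,-0.03,0,0,-14,0],[-0.26,-0.289,-0.03,0,0,-14,0],[-0.3,-0.333,-0.03,0,0,-14,0],[-0.34,-0.378,-0.03,0,0,-14,0],[-0.38,-0.422,-0.03,0,0,-14,0],[-0.42,-0.467,-0.03,0,0,-14,0],[-0.46,-0.511,-0.03,0,0,-14,0],[-0.5,-0.556,-0.03,0,0,-14,0]]]'
```

```text
time_s: 2.3
tcp_pos: [0.4522, -0.2123, 0.2695]
orientation: [0.091, 0.996, -0.0, 0.0]
force: [0.3, 0.9, 0.5]
finger_gap: 0.0853
```

```bash
python3 -m creep '[[[-0.025,-0.045,0,0,0,0,0],[-0.048,-0.09,0,0,0,0,0],[-0.067,-0.125,0,0,0,0,0],[-0.067,-0.125,0,0,0,0,0],[-0.067,-0.125,0,0,0,0,0]]]'
python3 - <<'E'
from h import *
s=get_state();print(s["time_s"],s["tcp_pos"],s["orientation"])
c="wrist"; m=camera_model(c); im,d=capture(c); np.save("w1.npy",d); print(m)
for t in("raised_pin","sunk_pin","cassette_b_grip","cassette_b"):
    for r in pinpoint(c,t)[:3]:
        u,v=r["at"]; dd=d[int(v),int(u)]
        print(t,round(r["score"],2),np.round(r["at"],1),np.round(world(c,r["at"],dd,m=m),4))
cv2.imwrite("pics/w1.png",im)
import json;json.dump({k:np.array(v).tolist() for k,v in m.items()},open("w1.json","w"))
E
```

```text
time_s: 2.92
tcp_pos: [0.4949, -0.3447, 0.2691]
orientation: [0.091, 0.996, 0.0, -0.0]
force: [1.4, -0.1, -0.2]
finger_gap: 0.0854
2.925 [ 0.49489962 -0.34467787  0.26905181] [ 9.11155236e-02  9.95840262e-01  2.49283409e-04 -2.67330978e-04]
{'camera_matrix': array([[355.85594833,   0.        , 317.50661985],
       [  0.        , 355.85594833, 243.56281691],
       [  0.        ,   0.        ,   1.        ]]), 'origin': array([ 0.41347581, -0.32919119,  0.40309518]), 'rotation': array([0.75805903, 0.63085056, 0.10553454, 0.12742265])}
raised_pin 0.69 [313.4 148.7] [ 0.438  -0.3381  0.0462]
sunk_pin 0.53 [437.6 141.8] [ 0.4566 -0.2102  0.0179]
cassette_b_grip 0.6 [311.4 213.2] [ 0.5027 -0.3525  0.039 ]
cassette_b 0.94 [429.9 201.7] [ 0.5091 -0.2329  0.0532]
cassette_b 0.86 [313.  202.7] [ 0.4861 -0.3473  0.0661]
```

View pics/w1.png

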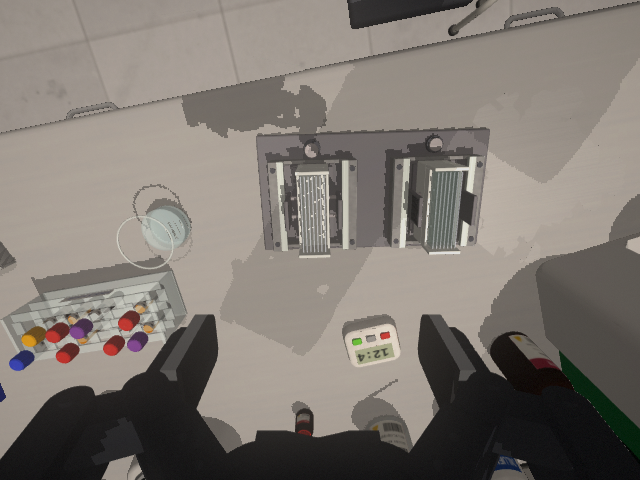

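Run:
```python
from h import *
import json
d=np.load("w1.npy"); m=json.load(open("w1.json"))
K=np.array(m["camera_matrix"]);R=Rotation.from_quat(m["rotation"]).as_matrix();o=np.array(m["origin"])
r0,r1,c0,c1=120,275,245,500
v,u=np.mgrid[r0:r1,c0:c1]; dd=d[r0:r1,c0:c1].ravel()
P=(np.linalg.inv(K)@np.stack([u.ravel(),v.ravel(),np.ones(u.size)]))*dd
P=(R@P).T+o; P=P[dd>0]
for n,c in(("b",(.497,-.3485)),("a",(.518,-.2205))):
    A=np.radians(-10); ex=np.array([np.cos(A),np.sin(A)]); ey=np.array([-ex[1],ex[0]])
    L=np.c_[(P[:,:2]-c)@ex,(P[:,:2]-c)@ey,P[:,2]]*1000
    L=L[(abs(L[:,0])<60)&(abs(L[:,1])<45)]
    print(n)
    lines=[]
    for s in(-1,1):
        Q=L[(L[:,2]>30)&(L[:,2]<37)&(L[:,1]*s>24)&(abs(L[:,0])<42)]
        print(" lip",s,len(Q),np.round(np.polyfit(Q[:,0],Q[:,1],1),3),np.percentile(Q[:,1],[3,50,97]).round(1))
    for s in(-1,1):
        Q=L[(L[:,2]>42)&(L[:,2]<66)&(L[:,1]*s>20)&(abs(L[:,0])<20)]
        print(" plate",s,len(Q),Q.size and np.percentile(Q,[3,50,97],axis=0).round(1).tolist())
    Q=L[(L[:,2]>60)&(abs(L[:,1])<24)]
    print(" body",len(Q),np.percentile(Q,[1,50,99],axis=0).round(1).tolist(),cv2.minAreaRect(Q[:,:2].astype(np.float32)))
im=cv2.imread("pics/w1.png")[120:275,245:500]
cv2.imwrite("pics/w1c.png",cv2.resize(im,None,fx=3.1,fy=3.1,interpolation=cv2.INTER_CUBIC))
```

```text
b
 lip -1 1006 [ 5.0000e-03 -3.7922e+01] [-44.5 -38.1 -30.3]
 lip 1 1131 [1.6000e-02 3.6861e+01] [29.4 36.8 44.1]
 plate -1 91 [[-13.3, -29.3, 42.3], [-2.6, -25.1, 55.7], [14.1, -24.7, 65.9]]
 plate 1 65 [[-14.3, 22.8, 45.6], [-1.2, 23.7, 57.5], [13.4, 27.7, 65.7]]
 body 1143 [[-41.8, -15.7, 60.4], [0.3, -1.0, 66.5], [43.7, 23.5, 71.4]] ((1.0749855041503906, 3.671236038208008), (86.12001037597656, 40.15098190307617), 1.021209478378296)
a
 lip -1 1081 [ 1.000e-02 -3.754e+01] [-44.6 -37.6 -28.8]
 lip 1 799 [1.7000e-02 3.7064e+01] [28.9 37.  44.5]
 plate -1 216 [[-14.3, -29.6, 43.1], [-0.8, -29.0, 55.7], [14.2, -26.8, 65.7]]
 plate 1 322 [[-15.2, 22.7, 42.7], [-1.7, 23.4, 55.1], [13.3, 24.9, 65.6]]
 body 2356 [[-42.8, -15.8, 60.1], [-1.9, -0.7, 65.1], [42.0, 23.7, 71.0]] ((0.021961212158203125, 3.508321762084961), (86.44033813476562, 41.162662506103516), 1.3663862943649292)
```

View pics/w1c.png

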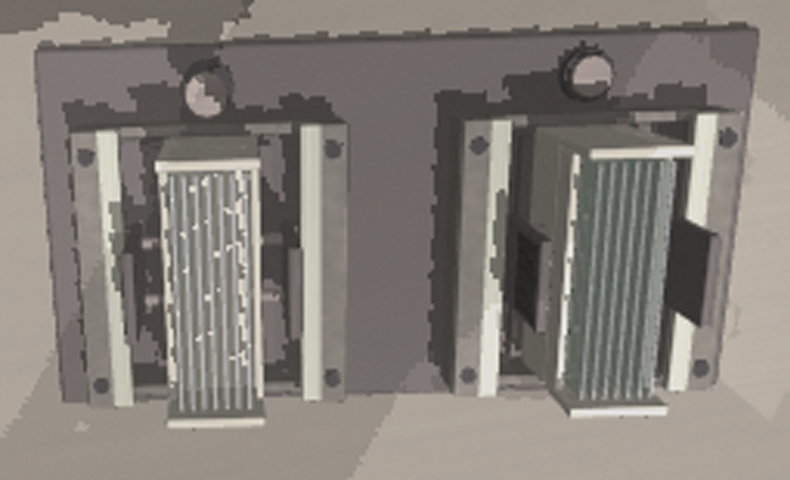

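Bay b's pin (crop 205,90) is raised and bay a's (587,73) is sunk. Cassette b's centre is about (0.4977, -0.3493) at a yaw of about -9.3°. I'll descend with the jaws open and look before closing.

```bash
python3 -m creep '[[[-0.0036,-0.004,0.04,0,0,-1.1,0],[-0.0036,-0.004,0.08,0,0,-1.1,0],[-0.0036,-0.004,0.12,0,0,-1.1,0],[-0.0036,-0.004,0.15,0,0,-1.1,0],[-0.0036,-0.004,0.17,0,0,-1.1,0],[-0.0036,-0.004,0.185,0,0,-1.1,0],[-0.0036,-0.004,0.2,0,0,-1.1,0],[-0.0036,-0.004,0.21,0,0,-1.1,0],[-0.0036,-0.004,0.22,0,0,-1.1,0],[-0.0036,-0.004,0.22,0,0,-1.1,0],[-0.0036,-0.004,0.22,0,0,-1.1,0]]]'
python3 - <<'E'
from h import *
im,d=capture("wrist"); cv2.imwrite("pics/w2.png",im)
E
```

```text
time_s: 4.55
tcp_pos: [0.4981, -0.3499, 0.0497]
orientation: [0.082, 0.997, -0.0, 0.0]
force: [-0.6, -0.2, 0.9]
finger_gap: 0.0849
```

View pics/w2.png

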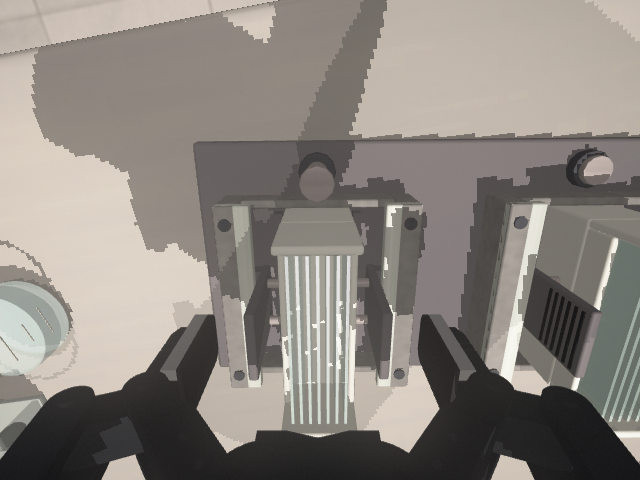

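The jaws straddle cassette b evenly: pads at columns 215 and 425, cassette centre at 317, and each pad is outside its plate. Closing now.

```bash
python3 -m creep '[[[0,0,0,0,0,0,0.3],[0,0,0,0,0,0,0.4],[0,0,0,0,0,0,0.5],[0,0,0,0,0,0,0.7],[0,0,0,0,0,0,1],[0,0,0,0,0,0,1],[0,0,0,0,0,0,1],[0,0,0,0,0,0,1],[0,0,0,0,0,0,1],[0,0,0,0,0,0,1]]]'
python3 - <<'E'
from h import *
im,d=capture("wrist"); cv2.imwrite("pics/w3.png",im)
E
```

```text
time_s: 5.85
tcp_pos: [0.4985, -0.3501, 0.0515]
orientation: [0.081, 0.997, -0.0, 0.001]
force: [-5.4, 5.3, 21.5]
finger_gap: 0.0358
```

View pics/w3.png

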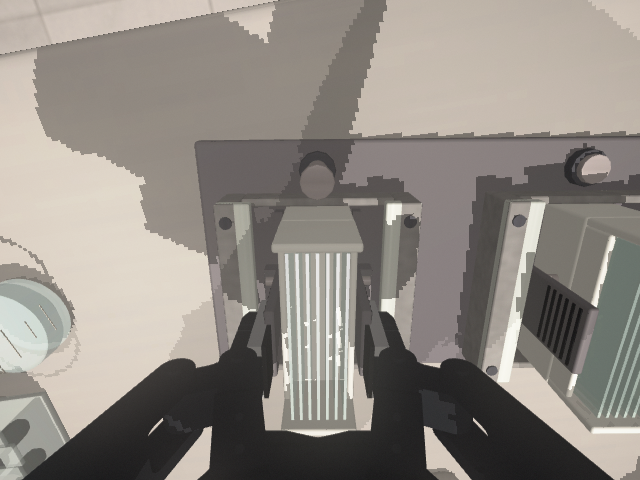

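The fingers now hold both plates (columns 265 and 370), and both plates have moved inward. The gap reads 36 mm instead of 42 mm, and the 21 N upward force fits the pads swinging forward as they closed. I'll lift a little and check the force.

```bash
python3 -m creep '[[[0,0,-0.001,0,0,0,1],[0,0,-0.002,0,0,0,1],[0,0,-0.004,0,0,0,1],[0,0,-0.006,0,0,0,1],[0,0,-0.008,0,0,0,1],[0,0,-0.008,0,0,0,1]]]'
```

```text
time_s: 6.65
tcp_pos: [0.4979, -0.3497, 0.0573]
orientation: [0.082, 0.997, -0.0, -0.0]
force: [-0.6, 1.0, -2.1]
finger_gap: 0.0354
```

```bash
python3 -m creep '[[[0,0,-0.004,0,0,0,1],[0,0,-0.01,0,0,0,1],[0,0,-0.016,0,0,0,1],[0,0,-0.022,0,0,0,1],[0,0,-0.022,0,0,0,1]]]'
python3 - <<'E'
from h import *
im,d=capture("wrist"); cv2.imwrite("pics/w4.png",im)
E
```

```text
time_s: 7.28
tcp_pos: [0.4982, -0.3499, 0.0799]
orientation: [0.082, 0.997, -0.0, 0.0]
force: [-0.5, 0.6, -2.6]
finger_gap: 0.0353
```

View pics/w4.png

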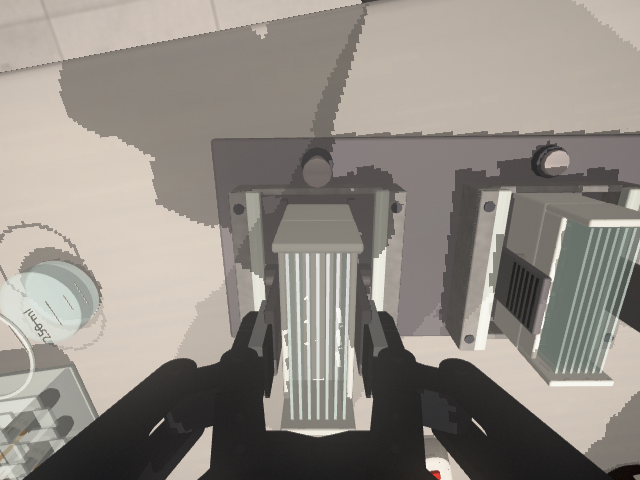

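The cassette stays fixed in the hand (columns 275–360) while the dock recedes, and cassette a is still seated. I'll lift the remaining 9 cm.

```bash
python3 -m creep '[[[0,0,-0.008,0,0,0,1],[0,0,-0.02,0,0,0,1],[0,0,-0.035,0,0,0,1],[0,0,-0.05,0,0,0,1],[0,0,-0.065,0,0,0,1],[0,0,-0.078,0,0,0,1],[0,0,-0.087,0,0,0,1],[0,0,-0.092,0,0,0,1],[0,0,-0.092,0,0,0,1],[0,0,-0.092,0,0,0,1],[0,0,-0.092,0,0,0,1],[0,0,-0.092,0,0,0,1]]]'
python3 - <<'E'
from h import *
im,d=capture("wrist"); im2,_=capture("scene")
cv2.imwrite("pics/w5.png",np.hstack([cv2.resize(im,(400,300)),cv2.resize(im2[200:380,210:450],(400,300))]))
E
```

```text
time_s: 8.82
tcp_pos: [0.4979, -0.3497, 0.1711]
orientation: [0.082, 0.997, 0.0, -0.0]
force: [-1.0, 0.8, -2.2]
finger_gap: 0.0351
```

View pics/w5.png

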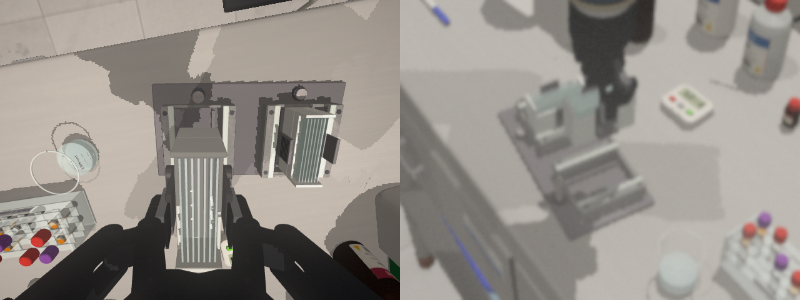

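Cassette b hangs level in the fingers above its empty bay, cassette a is still seated, and the bystanders haven't moved. Handing in.

```bash
python3 -c "
from rig import *
print(finish_job())"
```

```text
the job is handed in; nothing more can be done
None
```

I squeezed both catches of cassette b, lifted it straight up about 12 cm out of its bay, and handed the job in at about 8.9 s of the 29 s limit, still holding it. The hand-in reports no verdict. Bay b was the finished one: its pin read about 46–49 mm above the bench, and bay a's read about 11–18 mm.

- **Last checks:** The TCP rose from 0.051 to 0.171 m and points straight down. The tool force is about -2.2 N, which matches the weight of one cassette. The final pictures show cassette b level above its empty bay, cassette a still in its bay and the bystanders I could see where they were. I did not measure cassette a's catches or the bystanders' positions.
- **Disagreements:** The finger opening read 35–36 mm, where fully squeezed catches should give 42 mm. I put this down to how the opening is measured, or to the pads giving. The squeeze was judged from the pictures and from the lift meeting no resistance at the lips. While closing, the tool briefly showed 21 N upward, probably because the pads swing forward as they shut; it was gone once the lift began.

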